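# Seat a tapered paint cup in the shaker's floating collar

## Robot

A 6-joint arm with a two-finger parallel gripper is mounted at the origin on a cart in front of the work surface, level with it; the furniture and walls round the work are solid. World frame = base frame: x ahead of the robot, y to its left, z up, the work surface at z = 0. Lengths are in mm, angles in rad, forces in N, time in s.
With the tool pointing down it reaches from about 375 to 975 mm from the base axis. Payload 3.8 kg.
Tool frame: the origin (TCP) lies at the very end of the fingers, on their centre line; the grasp point (between the pads) lies 19 mm behind it; z points along the fingers, y is the line along which they close (so a half turn about z gives the same grasp; the last joint's range is limited). The gripper opens to 85 mm and grips with 20 to 120 N. Pads are 22 mm wide; open, the fingers measure 114 mm over their backs; the gripper's body (76 mm by 85 mm) begins 54 mm behind the grasp point. The pads swing forward as they close: fully open they stand 13 mm farther back than shut.
Start: joints at [1.133, 0.264, 1.604, -0, 1.274, -0.037], TCP at [263.352, 621.501, 231.28] pointing down, gripper open.
Joint ranges: [-2.63, 2.63], [-0.94, 2.18], [0.31, 2.57], [-1.31, 4.45], [0, 2.66], [-2.55, 2.55]. Speed limits (rad/s): [2.57, 2.57, 3.14, 3.14, 3.14, 3.14].

## Interface

Orientations are given as a unit quaternion [w, x, y, z].
In Python, from plant import robot gives the robot as it stands.
- The arm moves only by the tool carry_out, never from a script. Its argument "increments" is a list of rows, each a list of 4 numbers: the shift along the tool's x, y, z in m, then the turn about the tool's z in degrees. In form: [[x, y, z, spin], ...]. A call has 1 to 12 rows; each row is the pose to reach, as a shift and turn from the pose commanded when the call began, along the tool's axes at that moment; what a row does not reach only later rows make up. A row lasts 1/12 s, in which the tool goes at most 41.7 mm and 7.16 degrees, less where a joint would pass 70% of its speed; a pose out of reach is approached as far as the arm can. A call with a gripper value outside its range is refused whole. "claw" is the opening, from 0 (shut) to 1 (fully open), set as the call begins (left out, the last holds). The fingers move at their own pace and stop on an object; "newtons" is the grip in N (left out, the last holds). Time passes only in rows, so rows that repeat a pose let the fingers close. It gives the time, the measured TCP pose, the force, the opening and the grip force at its end, in the units of the state.
- robot.get_obs(): the state, without advancing time (a new reading comes with each control period).
- robot.capture(name): name is "scene" or "top"; returns a dict with "color" (420x560x3 uint8, red, green, blue), "mtx" (3x3 intrinsics, pixels), "position" and "orientation" of the camera in the world. Camera axes: x right, y down, z forward; pixel columns grow to the right and rows downward; lengths in mm; the calibration is good to about 2 mm. A picture is of the moment at which its call begins. There is no depth.
- robot.hand_in(): hands the job in; it is judged then, once.
The state is a dict: "time": time; "qpos": joint angles; "qd": joint speeds; "joint_torque": joint torques, N m; "tcp_pos": TCP position; "tool_rot": TCP orientation; "wrist_force": force on the tool from outside, world axes, zero at the start; "wrist_torque": the same for the moment, N m; "gripper_width": finger opening in mm; "grasp_force": force on a finger pad.
Only numpy, scipy, OpenCV 4.12 (cv2) and the standard library are available. Lean on these libraries where they do the work, as an engineer would, in place of code of your own. Each camera call takes 0.05 s, during which the arm holds its last target. There are 200 camera calls.

## Task

Pick up the lidded, tapered paint cup by its grip and nest it upright in the tapered collar inside the shaker's cup holder, letting it centre itself. Then press it down until the stiff collar has slid down and you feel it come up firmly against its stop, hold it there for a second with 15 to 25 newtons and no more, and let go, leaving the jar, the bottle and the tape where they are.

Things in the scene. Friction and masses are not known exactly. Their poses are not given: they have to be found in the camera images.
- cup_mid (a point): Centre of the loose paint cup: on its axis, 54.5 mm above its bottom, z up. The cup (0.25 to 0.5 kg, 109 mm tall) stands upright on the bench. On its lid is a black bar grip, from 73 to 109 mm above the bottom, 36 mm long along x and 22 mm wide along y: grasp it across y.
- holder_mouth (a point): Centre of the cup holder's open top, 88 mm above the bench, z up. The holder is an upright grey tube with a steel hoop at its top, 107 mm outer and 90 mm inner diameter, on a rubber mount that sinks 1 mm per 12 N of load. In it a black collar, 24 mm high, with a tapered bore that fits the cup: 55.6 mm diameter at the top, 46 mm below. The cup seats with its bottom about 25 mm below the collar's.
- jar: Bystander: small jar with a black screw lid, 49 mm diameter, 56 mm tall; origin at the centre of its underside.
- bottle: Bystander: short white bottle with a red cap, 56 mm diameter, 105 mm tall; origin at the centre of its underside.
- tape: Bystander: roll of tape lying flat, 86 mm diameter, 24 mm high; origin at the centre of its underside.
- cup: The same paint cup; origin at the centre of its bottom, axes as above. Its bare metal body is a cone: 36 mm diameter at the flat bottom, widening evenly to 62 mm at 65 mm height; above that a dark lid of 66 mm diameter from 65 to 73 mm.
- holder: The holder's fixed 124 mm square foot plate; origin under it. No reading gives where the collar is: up to 4 mm off the tube's axis in x and y (it yields sideways at 2.5 N), its top at first from 12 mm below to 16 mm above the mouth. Pushed down it slides at about 9 N for 8 mm and stays down, then meets a hard stop. With the cup home, the lid's top is 4 to 32 mm above the mouth.

How it is judged (in metres and radians):
On the way, in this order (a step that is already met when the one before it is completed fails the run):
1. the cup is lifted clear of the bench (its bottom 40 mm up) (height (world z) of cup_mid above 0.0945 m and contact force between cup and holder below 0.1 N), for 0.1 s.
2. the cup, upright in the collar, is pressed against the stop: the holder sinks more than 1.08 mm on its mount (over 13 N, cup's weight included) for 0.4 s (distance of holder_mouth from where it was at the start of the episode above 0.00108 m and horizontal distance between cup_mid and holder_mouth below 0.008 m and angle between cup_mid's own z axis and vertical below 0.1 rad and z of cup_mid in the frame of holder_mouth below 0.018 m), for 0.4 s.
At the end, for the whole second after the job is handed in: The cup sits at rest and released in the holder's collar, within 8 mm of the holder's axis, upright to 0.06 rad (3.4 degrees), its centre no more than 18 mm above the mouth, the holder carrying its weight (horizontal distance between cup_mid and holder_mouth below 0.008 m and z of cup_mid in the frame of holder_mouth below 0.018 m and angle between cup_mid's own z axis and vertical below 0.06 rad and contact force between cup and holder above 1 N and linear speed of cup below 0.01 m/s); the robot touches nothing.
It fails at once if the cup is forced: the holder sinks more than 2.5 mm on its mount (over 30 N, cup's weight included) (distance of holder_mouth from where it was at the start of the episode above 0.0025 m).
It fails at once if the cup is tipped by more than 0.5 rad (angle between cup_mid's own z axis and vertical above 0.5 rad).
It fails at once if a bystander is moved by more than 20 mm (distance of any of jar, bottle, tape from where it was at the start of the episode above 0.02 m).
It also fails if it takes over 48 s, if anything falls off the work surface, if the arm or the gripper's body presses on something with over 40 N, if the wrist force passes 120 N, or if a joint passes its speed limit or range.

## Working session

There is one attempt and no reset: what is moved stays moved. The work goes in short steps, Python scripts to look and compute and a tool call to move; the robot and the scene stay as the last step left them, time stands still between calls to the robot, and variables do not carry over. Pictures are saved under pics/ and viewed, at most 10 in all, crops included, and the job is handed in when it is done.

Besides the shell and the picture viewer there is one more tool, called as name(argument=value, ...), one argument or row to a line, values as JSON. carry_out: Moves the arm, as the interface text tells. Its arguments: {"type":"object","properties":{"increments":{"type":"array"},"claw":{"type":"number"},"newtons":{"type":"number"}},"required":["increments"]}

```bash
mkdir -p pics; ls; python3 - <<'E'
from plant import robot
import cv2,json
o=robot.get_obs();print(o)
for n in("scene","top"):
    c=robot.capture(n);cv2.imwrite(f"pics/{n}0.png",c["color"][:,:,::-1]);print(n,c["mtx"],c["position"],c["orientation"])
E
```

```text
pics
{'time': 0.0, 'qpos': array([ 1.13307274e+00,  2.64736587e-01,  1.60535686e+00, -2.37242277e-05,
        1.27369644e+00, -3.68640617e-02]), 'qd': array([-1.38802331e-03, -7.86962112e-05,  1.32684716e-03,  7.83698825e-04,
        1.19123939e-04, -8.21952831e-04]), 'joint_torque': array([-3.60235072e-04, -5.15119457e+01, -3.67308676e+01, -5.76610341e-05,
        1.30690512e-02, -4.49549918e-05]), 'tcp_pos': array([263.07257581, 620.84241404, 229.9824381 ]), 'tool_rot': array([-2.47234493e-04,  1.99086975e-01,  9.79981209e-01, -1.07049664e-03]), 'wrist_force': array([-0.41073713, -0.77691537,  1.17368778]), 'wrist_torque': array([-0.00916678,  0.01214703, -0.00516079]), 'grasp_force': 0.0, 'gripper_width': 85.35459556230761}
scene [[431.07577243   0.         278.70670549]
 [  0.         431.07577243 209.93406399]
 [  0.           0.           1.        ]] [  68.07157997 -322.76053122  603.55702738] [-0.41956015  0.81698704 -0.35565624  0.17323421]
top [[448.8475431    0.         277.15274824]
 [  0.         448.8475431  211.83587887]
 [  0.           0.           1.        ]] [516.32763232 161.05725259 933.75364423] [ 0.03056551 -0.69852783  0.71471384 -0.01757095]
```

View pics/scene0.png

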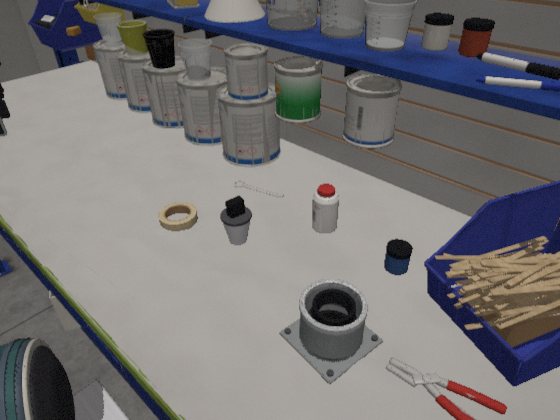

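View pics/top0.png

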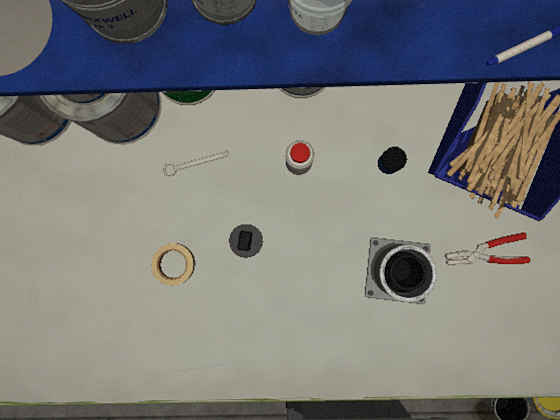

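The scene view shows the cup at about (236,218), the holder rim at (333,303), the tape at (178,215), the bottle at (325,208) and the jar at (398,256). In the top view the cup is at (246,240) and the holder mouth at (407,273). I'll enlarge these areas for precise measurement.

```bash
cat > h.py <<'E'
import numpy as np,cv2
from scipy.spatial.transform import Rotation as R
def cam(c): return c["mtx"],np.array(c["position"]),R.from_quat(np.array(c["orientation"])[[1,2,3,0]]).as_matrix()
def ray(c,uv):
    K,p,M=cam(c); d=M@np.linalg.solve(K,[*uv,1.]); return p,d/np.linalg.norm(d)
def onz(c,uv,z):
    p,d=ray(c,uv); return p+d*(z-p[2])/d[2]
def tri(obs):
    A=np.zeros((3,3));b=np.zeros(3)
    for c,uv in obs:
        p,d=ray(c,uv);P=np.eye(3)-np.outer(d,d);A+=P;b+=P@p
    X=np.linalg.solve(A,b); return X,[np.round(proj(c,X)-uv,1) for c,uv in obs]
def proj(c,X):
    K,p,M=cam(c);q=K@(M.T@(np.array(X)-p));return q[:2]/q[2]
E
python3 - <<'E'
from plant import robot
from h import *
s=robot.capture("scene");t=robot.capture("top")
def crop(c,u,v,w=50,h=37,f=8): return cv2.resize(np.ascontiguousarray(c["color"][v:v+h,u:u+w,::-1]),None,fx=f,fy=f,interpolation=cv2.INTER_CUBIC)
a=np.hstack([crop(s,210,196,50,50,8),crop(t,221,215,50,50,8)])
b=np.hstack([crop(s,284,274,100,80,4),crop(t,357,233,100,80,4)])
a=a[:,:]; cv2.imwrite("pics/c1.png",a); cv2.imwrite("pics/c2.png",b)
print(cam(t)[2].round(3))
print(tri([(s,(236.5,216)),(t,(246,240))]),tri([(s,(333,302)),(t,(407,273))]))
E
```

```text
[[-0.022 -0.997  0.068]
 [-1.     0.024  0.018]
 [-0.019 -0.068 -0.998]]
(array([522.20815843, 237.74013377,  69.62768366]), [array([ 0.2, -0. ]), array([-0.2,  0.2])]) (array([454.71771407, -62.64070499,  90.53553539]), [array([-0.1,  0. ]), array([ 0.1, -0.1])])
```

View pics/c1.png

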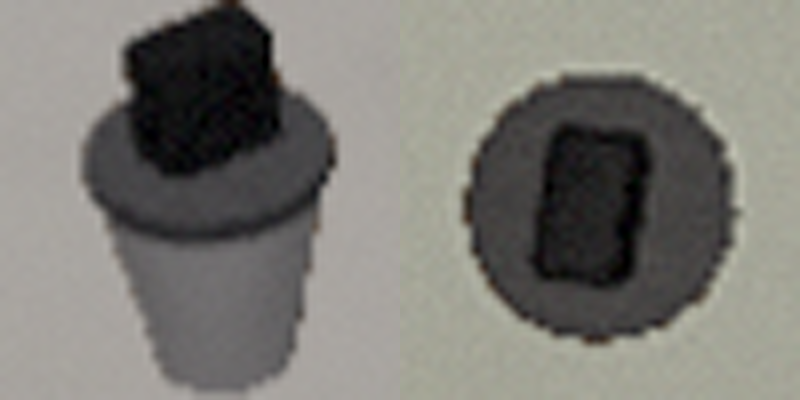

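View pics/c2.png

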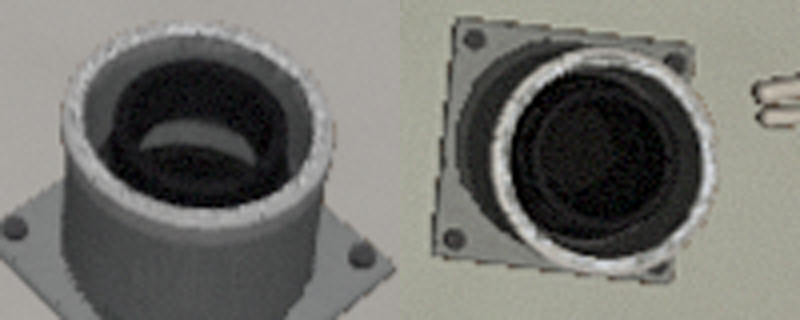

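Both cup and holder are clear. In c1 the lid circle in the top view is centred at about (245.7,240.4), and the grip is yawed by roughly 8°. In c2 the hoop centre is at (407.6,272.6) in the top view, and the collar looks recessed inside the tube. Next I refine by fitting the pixels and check the triangulated heights.

```bash
python3 - <<'E'
from plant import robot
from h import *
s=robot.capture("scene");t=robot.capture("top")
C=lambda x,y,u,v,f:((x+.5)/f-.5+u,(y+.5)/f-.5+v)
print("lid",tri([(s,C(209,160,210,196,8)),(t,C(601,207,-0+171,215,8))]))
print("hoop",tri([(s,C(198,122,284,274,4)),(t,C(604,160,257,233,4))]))
lt=C(601,207,171,215,8);print("lid z73",onz(t,lt,73))
print("hoop z88",onz(t,C(604,160,257,233,4),88))
# foot plate centre (corners of top view)
cs=[onz(t,C(x,y,257,233,4),6) for x,y in[(455,17),(693,43),(672,283),(433,254)]]
print("plate",np.mean(cs,0),[np.linalg.norm(cs[i]-cs[i-1]).round(1) for i in range(4)])
# grip left edge yaw, minAreaRect of dark pixels
g=cv2.cvtColor(t["color"],cv2.COLOR_RGB2GRAY)[222:260,228:265]
g8=cv2.resize(g,None,fx=8,fy=8,interpolation=cv2.INTER_CUBIC)
m=(g8<45).astype(np.uint8);cn=max(cv2.findContours(m,0,1)[0],key=cv2.contourArea)
r=cv2.minAreaRect(cn);b=cv2.boxPoints(r);w=[onz(t,C(*p,228,222,8),109) for p in b]
print("grip",r);[print((w[i]-w[i-1]).round(1),np.degrees(np.arctan2(*(w[i]-w[i-1])[1::-1])).round(1)) for i in range(4)];print(np.mean(w,0))
o=robot.get_obs();q=o["tool_rot"];print(R.from_quat(q[[1,2,3,0]]).as_matrix().round(4))
for n,p,z in(("tape",(173,264),24),("bottle",(300,152),105),("jar",(392,160),56)):print(n,onz(t,p,z).round())
# overlays
S=s["color"][:,:,::-1].copy();T=t["color"][:,:,::-1].copy()
S=cv2.resize(S,None,fx=4,fy=4,interpolation=2);T=cv2.resize(T,None,fx=4,fy=4,interpolation=2)
def circ(c,I,X,r,z,col):
    a=np.linspace(0,6.283,120);P=np.array([proj(c,[X[0]+r*np.cos(k),X[1]+r*np.sin(k),z]) for k in a])
    cv2.polylines(I,[np.int32((P+.5)*4-.5)],True,col,1)
L=onz(t,lt,73);H=onz(t,C(604,160,257,233,4),88)
for c,I in((s,S),(t,T)):
    circ(c,I,L,33,73,(0,0,255));circ(c,I,L,18,0,(0,255,0));circ(c,I,H,53.5,88,(0,0,255));circ(c,I,H,45,88,(0,255,0))
    for z,col in((76,(255,0,0)),(88,(255,255,0)),(82,(255,0,255))):circ(c,I,H,27.8,z,col)
a=np.hstack([S[780:984,800:1200],T[860:1064,784:1184]]);b=np.hstack([S[1096:1416,1136:1536],T[932:1252,1428:1828]])
cv2.imwrite("pics/ov.png",np.vstack([a,b]))
E
```

```text
lid (array([521.13747271, 238.44012425,  71.01038488]), [array([ 0.4, -0. ]), array([-0.3,  0.3])])
hoop (array([454.6211657 , -64.1766828 ,  87.02679885]), [array([ 0.4, -0. ]), array([-0.2,  0.2])])
lid z73 [521.69652407 237.75981103  73.        ]
hoop z88 [455.07395099 -64.35384619  88.        ]
plate [455.29723892 -65.66017643   6.        ] [np.float64(121.3), np.float64(122.0), np.float64(122.3), np.float64(121.6)]
grip ((134.9075164794922, 150.6011505126953), (108.72089385986328, 161.02854919433594), 8.746162414550781)
[ 4.3 24.6  0. ] 80.0
[36.4 -6.2  0. ] -9.7
[ -4.4 -24.7   0. ] -100.0
[-36.3   6.3   0. ] 170.2
[521.64224551 236.87122688 109.        ]
[[-9.208e-01  3.901e-01 -4.000e-04]
 [ 3.901e-01  9.208e-01 -7.000e-04]
 [ 1.000e-04 -8.000e-04 -1.000e+00]]
tape [478. 390.  24.]
bottle [684. 131. 105.]
jar [673. -52.  56.]
```

View pics/ov.png

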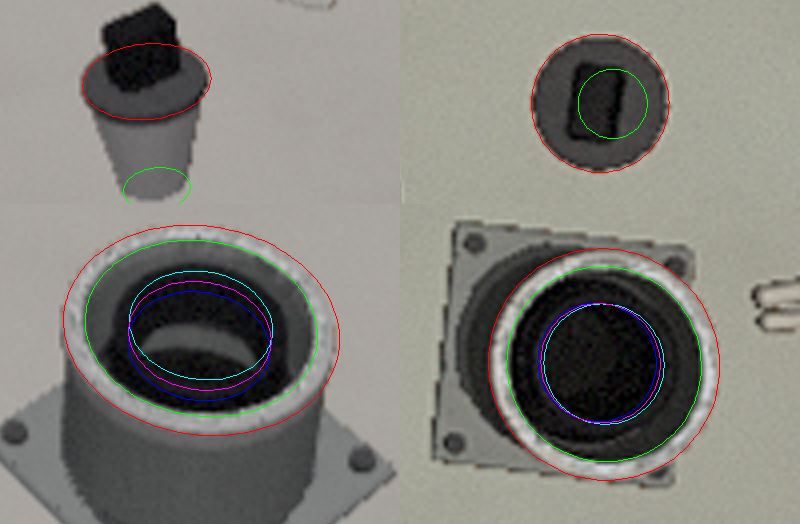

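Triangulated heights agree with the text: lid top about 71 (73 given) and mouth about 87 (88 given). The overlay shows the cup at about (521.7, 237.6) with yaw about -9.5°, and the holder at about (455, -64.5). Moving above the cup.

carry_out(
  increments=[
    [-0.0209, -0.0137, 0, -1],
    [-0.0542, -0.0354, 0, -2],
    [-0.0887, -0.0579, 0, -3.5],
    [-0.123, -0.0802, 0, -5],
    [-0.1574, -0.1026, 0, -6.5],
    [-0.1917, -0.1251, 0, -8],
    [-0.226, -0.1474, 0, -9.5],
    [-0.2605, -0.1699, 0, -11],
    [-0.2946, -0.1921, 0, -12],
    [-0.3291, -0.2146, 0, -13],
    [-0.3601, -0.2348, 0, -13.5],
    [-0.3876, -0.2528, 0, -13.5],
  ],
  claw=1,
)

```text
time: 1.3
tcp_pos: [522.7, 235.2, 231.5]
tool_rot: [0.0, 0.083, 0.997, -0.0]
wrist_force: [-0.3, 1.2, 0.4]
gripper_width: 85.2
grasp_force: 0.0
```

carry_out(
  increments=[
    [0, 0, 0, 0],
    [0, 0, 0.02, 0],
    [0, 0, 0.04, 0],
  ],
  claw=0.7,
)

```text
time: 1.55
tcp_pos: [523.3, 237.5, 192.8]
tool_rot: [0.002, 0.084, 0.997, 0.001]
wrist_force: [-0.1, 0.5, -0.4]
gripper_width: 60.0
grasp_force: 0.0
```

```bash
python3 - <<'E'
from plant import robot
from h import *
o=robot.get_obs();print(o["time"],o["tcp_pos"],o["qpos"],o["wrist_force"],o["gripper_width"])
M=R.from_quat(o["tool_rot"][[1,2,3,0]]).as_matrix();print(M.round(4))
s=robot.capture("scene");t=robot.capture("top")
f=lambda c,u,v,w,h,k:np.clip(cv2.resize(np.ascontiguousarray(c["color"][v:v+h,u:u+w,::-1]),None,fx=k,fy=k,interpolation=2).astype(float)*4,0,255).astype(np.uint8)
A=[]
for c,u,v in((s,296,276),(t,372,236)):
    I=f(c,u,v,70,74,5)
    g=cv2.resize(cv2.cvtColor(np.ascontiguousarray(c["color"][v:v+74,u:u+70]),7),None,fx=5,fy=5,interpolation=2);A.append(I)
B=f(s,190,150,74,74,5)*0
cv2.imwrite("pics/col.png",np.hstack(A))
cv2.imwrite("pics/s1.png",cv2.resize(np.ascontiguousarray(s["color"][120:270,160:360,::-1]),None,fx=4,fy=4,interpolation=2))
E
```

```text
1.55 [523.31309709 237.51771108 192.75191976] [ 3.82492568e-01  1.00282255e-01  1.86859704e+00  4.24280486e-04
  1.16838641e+00 -1.02121556e+00] [-0.08758084  0.4602399  -0.44611807] 59.98285312777175
[[-0.986   0.1665  0.0039]
 [ 0.1665  0.986   0.002 ]
 [-0.0035  0.0026 -1.    ]]
```

View pics/col.png

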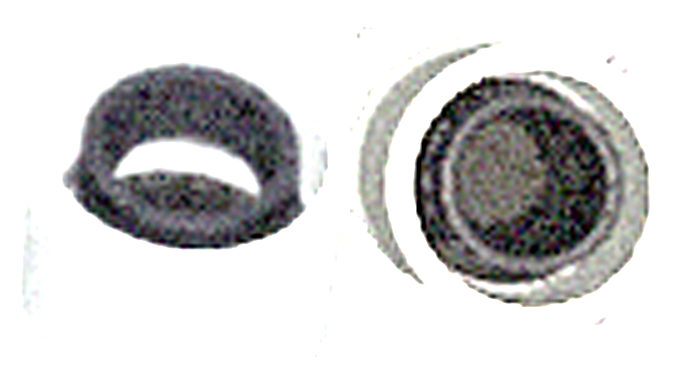

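View pics/s1.png

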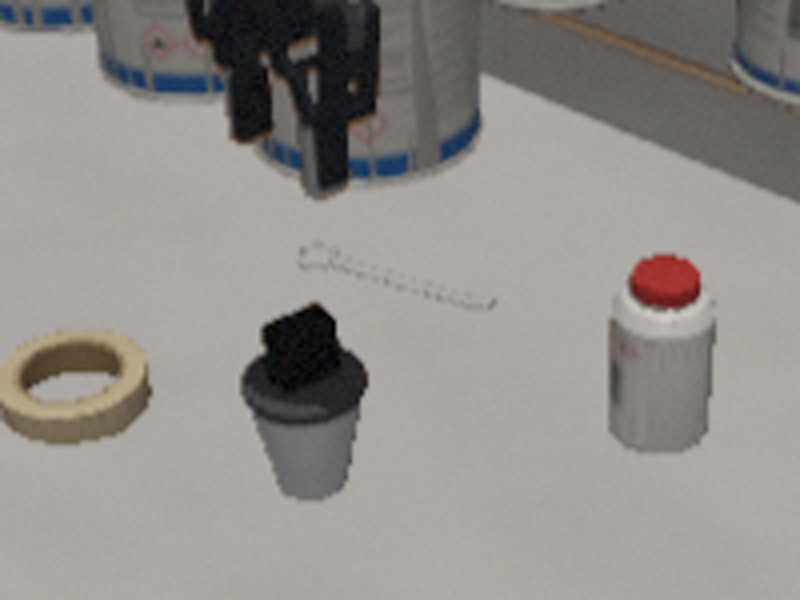

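In the contrast crop the collar's bore ring is centred at about (408,273) in the top view. That is within about 1 mm of the hoop axis and near mouth height. In s1 the gripper hangs above and behind the cup, aligned with its grip. Descending and grasping.

carry_out(
  increments=[
    [0, 0, 0.012, 0],
    [0, 0, 0.032, 0],
    [0, 0, 0.052, 0],
    [0, 0, 0.072, 0],
    [0, 0, 0.09, 0],
    [0, 0, 0.103, 0],
    [0, 0, 0.11, 0],
    [0, 0, 0.11, 0],
    [0, 0, 0.11, 0],
    [0, 0, 0.11, 0],
  ],
)

```text
time: 2.48
tcp_pos: [522.7, 238.1, 82.6]
tool_rot: [0.001, 0.082, 0.997, 0.001]
wrist_force: [0.6, -0.6, 0.9]
gripper_width: 59.5
grasp_force: 0.0
```

carry_out(
  increments=[
    [0, 0, 0, 0],
    [0, 0, 0, 0],
    [0, 0, 0, 0],
    [0, 0, 0, 0],
    [0, 0, 0, 0],
    [0, 0, 0, 0],
    [0, 0, 0, 0],
    [0, 0, 0, 0],
    [0, 0, 0, 0],
    [0, 0, 0, 0],
  ],
  claw=0,
  newtons=80,
)

```text
time: 3.32
tcp_pos: [522.5, 238.1, 82.3]
tool_rot: [0.001, 0.083, 0.997, 0.001]
wrist_force: [0.5, 2.1, 6.2]
gripper_width: 20.7
grasp_force: 79.1
```

carry_out(
  increments=[
    [0, 0, -0.005, 0],
    [0, 0, -0.015, 0],
    [0, 0, -0.03, 0],
    [0, 0, -0.048, 0],
    [0, 0, -0.066, 0],
    [0, 0, -0.084, 0],
    [0, 0, -0.102, 0],
    [0, 0, -0.118, 0],
    [0, 0, -0.128, 0],
    [0, 0, -0.13, 0],
    [0, 0, -0.13, 0],
    [0, 0, -0.13, 0],
  ],
)

```text
time: 4.32
tcp_pos: [520.8, 237.1, 210.0]
tool_rot: [-0.001, 0.082, 0.997, -0.001]
wrist_force: [1.1, -0.3, -3.4]
gripper_width: 20.6
grasp_force: 78.5
```

```bash
python3 - <<'E'
from plant import robot
from h import *
W=[]
s=robot.capture("scene");t=robot.capture("top")
for i in range(6):
    robot.capture("top");W.append(robot.get_obs()["wrist_force"])
o=robot.get_obs();print(o["time"],o["tcp_pos"],np.mean(W,0),np.std(W,0),o["wrist_torque"],o["gripper_width"])
M=R.from_quat(o["tool_rot"][[1,2,3,0]]).as_matrix();print(M.round(4))
print("to holder, tool axes",(M.T@(np.array([454.7,-64.7,o["tcp_pos"][2]])-o["tcp_pos"])).round(1))
I=cv2.resize(np.ascontiguousarray(s["color"][100:250,150:350,::-1]),None,fx=4,fy=4,interpolation=2)
cv2.imwrite("pics/held.png",I)
E
```

```text
4.7167 [521.40725847 237.45187981 210.80293435] [ 0.11319135  0.16908741 -3.88058442] [0.68776232 0.48527994 0.38453131] [ 0.03213028 -0.02145401 -0.04712072] 20.588992353553497
[[-9.864e-01  1.644e-01 -8.000e-04]
 [ 1.644e-01  9.864e-01 -3.000e-04]
 [ 7.000e-04 -4.000e-04 -1.000e+00]]
to holder, tool axes [ 1.61e+01 -3.09e+02  1.00e-01]
```

View pics/held.png

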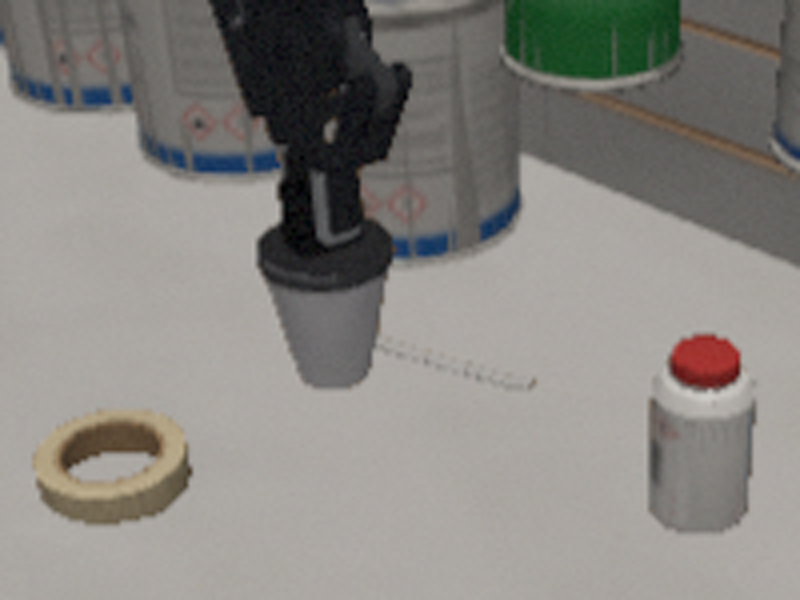

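The cup hangs upright in the grip and weighs about 3.9 N. Moving it over the holder.

carry_out(
  increments=[
    [0.0005, -0.01, 0, 0],
    [0.0018, -0.034, 0, 0],
    [0.0034, -0.066, 0, 0],
    [0.0051, -0.098, 0, 0],
    [0.0068, -0.13, 0, 0],
    [0.0084, -0.162, 0, 0],
    [0.0101, -0.194, 0, 0],
    [0.0118, -0.226, 0, 0],
    [0.0134, -0.258, 0, 0],
    [0.0148, -0.285, 0, 0],
    [0.0158, -0.303, 0, 0],
    [0.0161, -0.309, 0, 0],
  ],
)

```text
time: 5.72
tcp_pos: [453.8, -67.5, 211.5]
tool_rot: [0.0, 0.084, 0.996, -0.001]
wrist_force: [-0.1, 0.0, -2.9]
gripper_width: 20.9
grasp_force: 78.9
```

carry_out(
  increments=[
    [0, 0, 0, 0],
    [0, 0, 0, 0],
    [0, 0, 0, 0],
    [0, 0, 0, 0],
    [0, 0, 0, 0],
  ],
)

```text
time: 6.13
tcp_pos: [455.1, -63.7, 211.3]
tool_rot: [-0.0, 0.082, 0.997, 0.0]
wrist_force: [-0.3, 0.4, -4.1]
gripper_width: 21.1
grasp_force: 78.9
```

```bash
python3 - <<'E'
from plant import robot
from h import *
W=[];P=[]
s=robot.capture("scene");t=robot.capture("top")
for i in range(5):
    robot.capture("top");o=robot.get_obs();W.append(o["wrist_force"]);P.append(o["tcp_pos"])
p=np.mean(P,0);print(o["time"],p,np.mean(W,0),o["gripper_width"],o["qpos"])
M=R.from_quat(o["tool_rot"][[1,2,3,0]]).as_matrix();print(M.round(4))
print((M.T@(np.array([454.7,-64.7,p[2]])-p)).round(1))
H=(455,-64.5)
I=[]
for c,u,v in((s,270,200),(t,350,215)):
    J=cv2.resize(np.ascontiguousarray(c["color"][v:v+150,u:u+100,::-1]),None,fx=4,fy=4,interpolation=2)
    def circ(X,r,z,col):
        Q=np.array([proj(c,[X[0]+r*np.cos(k),X[1]+r*np.sin(k),z]) for k in np.linspace(0,6.283,120)])
        cv2.polylines(J,[np.int32((Q-[u,v]+.5)*4-.5)],True,col,1)
    circ(p,18,p[2]-82,(0,255,0));circ(p,33,p[2]-82+73,(0,0,255));circ(H,45,88,(255,0,0)); I.append(J)
cv2.imwrite("pics/over.png",np.hstack(I))
E
```

```text
6.4833 [454.99705169 -64.24773149 211.22957092] [ 0.35431159 -0.08663184 -3.20308365] 20.847913625011376 [-1.94951022e-01 -1.38896251e-01  2.06808131e+00  3.75622971e-05
  1.21244668e+00 -1.60095389e+00]
[[-0.9865  0.1641 -0.    ]
 [ 0.1641  0.9865  0.    ]
 [ 0.      0.     -1.    ]]
[ 0.2 -0.5 -0. ]
```

View pics/over.png

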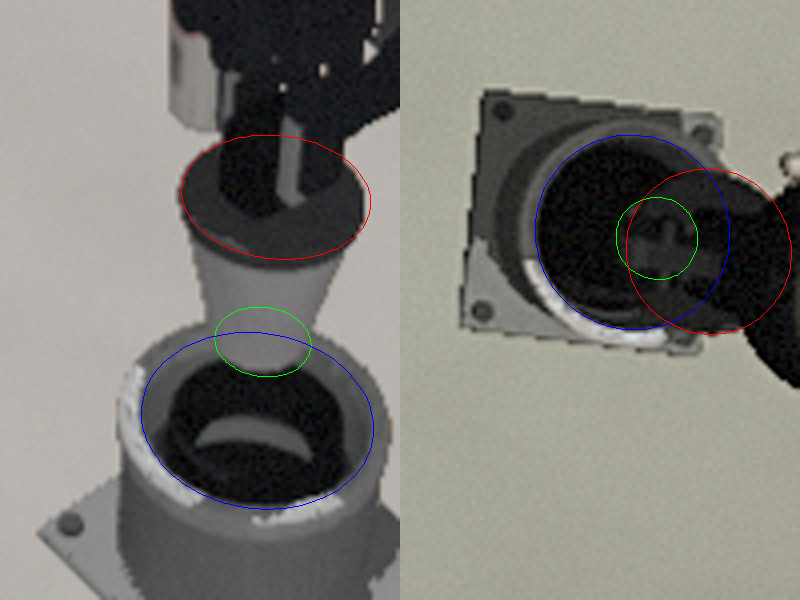

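The overlay confirms the cup is above the mouth, centred to about 1 mm. Descending to just above the earliest possible seating height.

carry_out(
  increments=[
    [0, 0, 0.004, 0],
    [0, 0, 0.011, 0],
    [0, 0, 0.019, 0],
    [0, 0, 0.027, 0],
    [0, 0, 0.035, 0],
    [0, 0, 0.043, 0],
    [0, 0, 0.051, 0],
    [0, 0, 0.058, 0],
    [0, 0, 0.064, 0],
    [0, 0, 0.068, 0],
    [0, 0, 0.07, 0],
    [0, 0, 0.07, 0],
  ],
)

```text
time: 7.48
tcp_pos: [454.6, -64.6, 140.8]
tool_rot: [-0.0, 0.083, 0.997, 0.0]
wrist_force: [-0.9, -0.1, -4.6]
gripper_width: 20.3
grasp_force: 78.9
```

carry_out(
  increments=[
    [0, 0, 0.001, 0],
    [0, 0, 0.002, 0],
    [0, 0, 0.003, 0],
    [0, 0, 0.004, 0],
    [0, 0, 0.005, 0],
    [0, 0, 0.005, 0],
  ],
)

```text
time: 7.98
tcp_pos: [454.8, -64.6, 136.1]
tool_rot: [-0.0, 0.083, 0.997, 0.0]
wrist_force: [0.1, 0.3, -3.8]
gripper_width: 20.9
grasp_force: 78.9
```

carry_out(
  increments=[
    [0, 0, 0.001, 0],
    [0, 0, 0.002, 0],
    [0, 0, 0.003, 0],
    [0, 0, 0.004, 0],
    [0, 0, 0.004, 0],
  ],
)

```text
time: 8.4
tcp_pos: [454.7, -64.6, 132.0]
tool_rot: [-0.0, 0.082, 0.997, 0.0]
wrist_force: [-0.1, -0.6, -2.7]
gripper_width: 20.5
grasp_force: 78.9
```

carry_out(
  increments=[
    [0, 0, 0.001, 0],
    [0, 0, 0.002, 0],
    [0, 0, 0.003, 0],
    [0, 0, 0.004, 0],
    [0, 0, 0.004, 0],
  ],
)

```text
time: 8.82
tcp_pos: [454.7, -64.6, 128.0]
tool_rot: [-0.0, 0.083, 0.997, 0.0]
wrist_force: [-0.0, -0.6, -4.6]
gripper_width: 20.4
grasp_force: 78.9
```

carry_out(
  increments=[
    [0, 0, 0.001, 0],
    [0, 0, 0.002, 0],
    [0, 0, 0.003, 0],
    [0, 0, 0.003, 0],
    [0, 0, 0.003, 0],
  ],
)

```text
time: 9.23
tcp_pos: [455.0, -64.7, 125.3]
tool_rot: [0.0, 0.083, 0.997, -0.0]
wrist_force: [0.9, -0.0, -3.7]
gripper_width: 20.7
grasp_force: 78.9
```

carry_out(
  increments=[
    [0, 0, 0.001, 0],
    [0, 0, 0.002, 0],
    [0, 0, 0.003, 0],
    [0, 0, 0.003, 0],
    [0, 0, 0.003, 0],
  ],
)

```text
time: 9.65
tcp_pos: [455.4, -64.7, 122.5]
tool_rot: [0.001, 0.083, 0.997, -0.0]
wrist_force: [1.0, 0.0, -2.8]
gripper_width: 21.0
grasp_force: 79.0
```

carry_out(
  increments=[
    [0, 0, 0.001, 0],
    [0, 0, 0.002, 0],
    [0, 0, 0.003, 0],
    [0, 0, 0.003, 0],
    [0, 0, 0.003, 0],
  ],
)

```text
time: 10.07
tcp_pos: [455.4, -64.7, 119.5]
tool_rot: [0.0, 0.082, 0.997, -0.0]
wrist_force: [3.0, -0.6, -1.1]
gripper_width: 20.6
grasp_force: 79.2
```

carry_out(
  increments=[
    [0, 0, 0.001, 0],
    [0, 0, 0.002, 0],
    [0, 0, 0.002, 0],
    [0, 0, 0.002, 0],
  ],
)

```text
time: 10.4
tcp_pos: [455.3, -64.7, 117.7]
tool_rot: [0.0, 0.082, 0.997, -0.0]
wrist_force: [1.8, 0.6, 0.6]
gripper_width: 20.7
grasp_force: 79.6
```

carry_out(
  increments=[
    [0, 0, 0.001, 0],
    [0, 0, 0.0015, 0],
    [0, 0, 0.0015, 0],
    [0, 0, 0.0015, 0],
  ],
)

```text
time: 10.73
tcp_pos: [455.4, -64.7, 116.3]
tool_rot: [0.001, 0.082, 0.997, -0.0]
wrist_force: [1.9, -0.3, 4.9]
gripper_width: 20.6
grasp_force: 80.0
```

carry_out(
  increments=[
    [0, 0, 0.001, 0],
    [0, 0, 0.0015, 0],
    [0, 0, 0.0015, 0],
    [0, 0, 0.0015, 0],
  ],
)

```text
time: 11.07
tcp_pos: [455.2, -64.7, 114.4]
tool_rot: [0.0, 0.082, 0.997, -0.0]
wrist_force: [2.7, 0.1, 5.5]
gripper_width: 20.9
grasp_force: 80.0
```

carry_out(
  increments=[
    [0, 0, 0.001, 0],
    [0, 0, 0.0015, 0],
    [0, 0, 0.0015, 0],
    [0, 0, 0.0015, 0],
  ],
)

```text
time: 11.4
tcp_pos: [454.9, -64.6, 112.7]
tool_rot: [-0.0, 0.082, 0.997, -0.0]
wrist_force: [2.1, -0.4, 4.4]
gripper_width: 21.0
grasp_force: 80.0
```

carry_out(
  increments=[
    [0, 0, 0.001, 0],
    [0, 0, 0.0015, 0],
    [0, 0, 0.0015, 0],
    [0, 0, 0.0015, 0],
  ],
)

```text
time: 11.73
tcp_pos: [454.8, -64.6, 111.1]
tool_rot: [-0.0, 0.082, 0.997, 0.0]
wrist_force: [2.1, 0.2, 4.1]
gripper_width: 20.9
grasp_force: 80.0
```

carry_out(
  increments=[
    [0, 0, 0.0005, 0],
    [0, 0, 0.001, 0],
    [0, 0, 0.001, 0],
    [0, 0, 0.001, 0],
  ],
)

```text
time: 12.07
tcp_pos: [454.8, -64.6, 110.2]
tool_rot: [-0.0, 0.082, 0.997, 0.0]
wrist_force: [2.5, -0.9, 3.6]
gripper_width: 20.8
grasp_force: 80.0
```

carry_out(
  increments=[
    [0, 0, 0.0005, 0],
    [0, 0, 0.0008, 0],
    [0, 0, 0.0008, 0],
    [0, 0, 0.0008, 0],
  ],
)

```text
time: 12.4
tcp_pos: [454.8, -64.6, 109.4]
tool_rot: [-0.0, 0.082, 0.997, 0.0]
wrist_force: [1.8, -0.4, 4.1]
gripper_width: 20.7
grasp_force: 80.0
```

carry_out(
  increments=[
    [0, 0, 0.0005, 0],
    [0, 0, 0.0005, 0],
    [0, 0, 0.0005, 0],
  ],
)

```text
time: 12.65
tcp_pos: [454.9, -64.6, 109.1]
tool_rot: [-0.0, 0.083, 0.997, 0.0]
wrist_force: [1.2, 1.1, 5.6]
gripper_width: 20.4
grasp_force: 80.2
```

carry_out(
  increments=[
    [0, 0, 0.0005, 0],
    [0, 0, 0.0005, 0],
    [0, 0, 0.0005, 0],
  ],
)

```text
time: 12.9
tcp_pos: [455.0, -64.6, 108.9]
tool_rot: [-0.0, 0.082, 0.997, 0.0]
wrist_force: [1.0, 0.6, 6.7]
gripper_width: 20.7
grasp_force: 80.5
```

carry_out(
  increments=[
    [0, 0, 0.0004, 0],
    [0, 0, 0.0004, 0],
    [0, 0, 0.0004, 0],
  ],
)

```text
time: 13.15
tcp_pos: [455.0, -64.6, 108.7]
tool_rot: [0.0, 0.082, 0.997, -0.0]
wrist_force: [1.0, 0.8, 8.3]
gripper_width: 20.5
grasp_force: 80.7
```

The force is rising at the stop by about 3 N per commanded mm. Aiming for about 16 N at the wrist, which is about 20 N with the cup's weight.

carry_out(
  increments=[
    [0, 0, 0.0005, 0],
    [0, 0, 0.001, 0],
    [0, 0, 0.001, 0],
    [0, 0, 0.001, 0],
  ],
)

```text
time: 13.48
tcp_pos: [455.1, -64.7, 108.3]
tool_rot: [0.0, 0.082, 0.997, -0.0]
wrist_force: [-1.6, 0.6, 12.2]
gripper_width: 21.1
grasp_force: 81.3
```

```bash
python3 - <<'E'
from plant import robot
import numpy as np
W=[];P=[]
for i in range(4):
    robot.capture("top");o=robot.get_obs();W.append(o["wrist_force"]);P.append(o["tcp_pos"])
print(o["time"],np.mean(W,0),np.mean(P,0))
E
```

```text
13.6833 [-0.74897085  0.45103582 11.86422143] [455.11846555 -64.65208054 108.23864292]
```

carry_out(
  increments=[
    [0, 0, 0.0006, 0],
    [0, 0, 0.0012, 0],
    [0, 0, 0.0012, 0],
    [0, 0, 0.0012, 0],
    [0, 0, 0.0012, 0],
  ],
)

```text
time: 14.1
tcp_pos: [455.3, -64.7, 107.7]
tool_rot: [0.0, 0.082, 0.997, -0.0]
wrist_force: [-2.4, 0.4, 14.5]
gripper_width: 20.7
grasp_force: 81.9
```

carry_out(
  increments=[
    [0, 0, 0, 0],
    [0, 0, 0, 0],
    [0, 0, 0, 0],
    [0, 0, 0, 0],
    [0, 0, 0, 0],
    [0, 0, 0, 0],
  ],
)

```text
time: 14.6
tcp_pos: [455.3, -64.7, 107.7]
tool_rot: [0.0, 0.082, 0.997, -0.0]
wrist_force: [-2.5, 0.7, 16.3]
gripper_width: 20.8
grasp_force: 81.9
```

```bash
python3 - <<'E'
from plant import robot
import numpy as np
W=[];P=[]
for i in range(8):
    robot.capture("top");o=robot.get_obs();W.append(o["wrist_force"]);P.append(o["tcp_pos"])
print(o["time"],np.mean(W,0),np.std(W,0),np.mean(P,0))
E
```

```text
15.0 [-1.9210631   0.57753137 15.83363596] [0.30598177 0.29262566 0.4668113 ] [455.32161613 -64.68085624 107.71849236]
```

About 16 N at the wrist (about 20 N in total) was steady against the stop. I'll hold it briefly, then unload and release.

carry_out(
  increments=[
    [0, 0, 0, 0],
    [0, 0, 0, 0],
    [0, 0, 0, 0],
    [0, 0, -0.001, 0],
    [0, 0, -0.002, 0],
    [0, 0, -0.003, 0],
    [0, 0, -0.0035, 0],
    [0, 0, -0.0035, 0],
    [0, 0, -0.0035, 0],
  ],
)

```text
time: 15.75
tcp_pos: [454.8, -64.6, 109.1]
tool_rot: [-0.0, 0.083, 0.997, 0.0]
wrist_force: [2.1, 0.1, 2.6]
gripper_width: 20.6
grasp_force: 80.0
```

carry_out(
  increments=[
    [0, 0, 0, 0],
    [0, 0, 0, 0],
    [0, 0, 0, 0],
    [0, 0, 0, 0],
    [0, 0, 0, 0],
    [0, 0, 0, 0],
    [0, 0, 0, 0],
    [0, 0, 0, 0],
  ],
  claw=0.55,
)

```text
time: 16.42
tcp_pos: [454.9, -64.6, 109.4]
tool_rot: [-0.0, 0.082, 0.997, -0.0]
wrist_force: [-1.4, 0.4, 0.0]
gripper_width: 46.9
grasp_force: 0.0
```

carry_out(
  increments=[
    [0, 0, -0.004, 0],
    [0, 0, -0.012, 0],
    [0, 0, -0.024, 0],
    [0, 0, -0.04, 0],
    [0, 0, -0.06, 0],
    [0, 0, -0.08, 0],
    [0, 0, -0.1, 0],
    [0, 0, -0.12, 0],
    [0, 0, -0.138, 0],
    [0, 0, -0.148, 0],
    [0, 0, -0.15, 0],
    [0, 0, -0.15, 0],
  ],
)

```text
time: 17.42
tcp_pos: [455.4, -64.7, 260.3]
tool_rot: [0.001, 0.082, 0.997, -0.0]
wrist_force: [0.1, -1.2, 0.4]
gripper_width: 47.4
grasp_force: 0.0
```

carry_out(
  increments=[
    [0, 0.02, 0, 0],
    [0, 0.055, 0, 0],
    [0, 0.09, 0, 0],
    [0, 0.125, 0, 0],
    [0, 0.16, 0, 0],
    [0, 0.185, 0, 0],
    [0, 0.2, 0, 0],
    [0, 0.2, 0, 0],
    [0, 0.2, 0, 0],
  ],
)

```text
time: 18.17
tcp_pos: [486.8, 133.0, 257.6]
tool_rot: [-0.002, 0.081, 0.997, -0.001]
wrist_force: [-0.3, 0.1, -0.7]
gripper_width: 46.7
grasp_force: 0.0
```

```bash
python3 - <<'E'
from plant import robot
from h import *
s=robot.capture("scene");t=robot.capture("top");o=robot.get_obs();print(o["time"],o["tcp_pos"],o["wrist_force"])
I=[cv2.resize(np.ascontiguousarray(c["color"][v:v+120,u:u+80,::-1]),None,fx=5,fy=5,interpolation=2) for c,u,v in((s,290,240),(t,360,215))]
cv2.imwrite("pics/end.png",np.hstack(I))
E
```

```text
18.2667 [487.08735645 131.84503507 258.21995656] [0.00970237 0.53533076 0.84619205]
```

View pics/end.png

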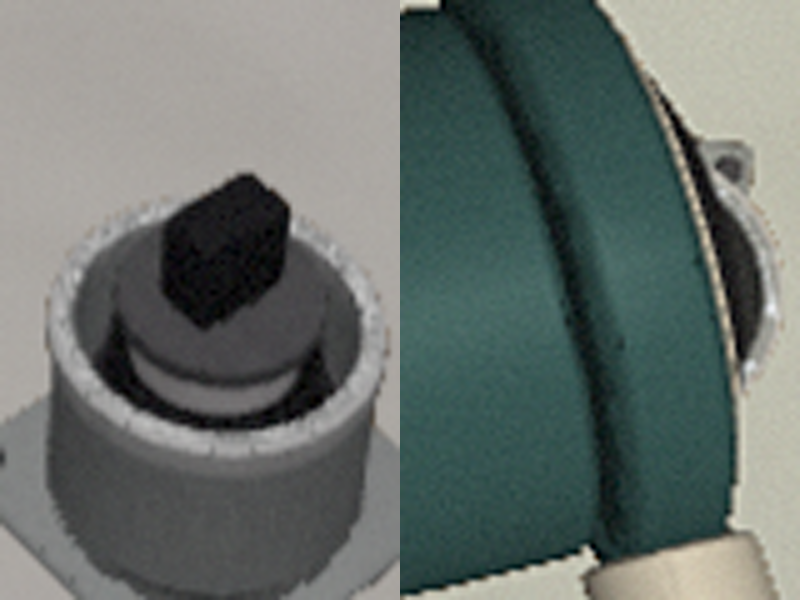

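The cup stands upright and centred in the holder with its grip free; in the scene crop the lid is at about (220,310). The arm is clear of it, so I'm handing in.

```bash
python3 -c "
from plant import robot
print(robot.hand_in())"
```

```text
the job is handed in; nothing more can be done
None
```

The cup is seated upright in the collar, was held against the stop for about a second at roughly 20 N (about 16 N at the wrist plus its weight), then released; the arm is clear, the moves kept well away from the jar, bottle and tape, and the job is handed in, but no verdict came back.

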